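Clamp the carving board in its holder

TASK

Slide the wooden board into the holder until it is fully home against the back stop. Then turn the knurled brass thumbscrew clockwise until its foot seats on the board and the resistance rises: snug, so that the board is held, but stop there and do not force it, or the foot dents the lacquer. Leave the spice jar and the shaker standing where they are, and let go of everything at the end.

Things in the scene. Friction and masses are not known exactly. Their poses are not given: they have to be found in the camera images.
- holder: aluminium board holder, fixed. Origin on the worktop (z = 0) under the screw's axis; x = the way the board slides in, z up. Side rails 14 mm high along x at y = +-92.5 to 108.5 mm, from x = -130 mm (flared ends) to the back stop; the board has 2.5 mm to spare each side. A dark arm (30 mm wide, top at z = 34 mm) reaches from the stop over the board and carries the screw.
- stop (a point): middle of the back stop's face, 8 mm up, 35 mm ahead (holder x) of the screw's axis; the stop is a bar 22 mm high across the holder. The board is home when its front edge meets this face.
- board: loose dark wooden serving board, 206 mm along its x (the sliding way), 180 mm wide, 8 mm thick, 0.13 to 0.21 kg. Origin at the centre of its underside, 68 mm behind the screw's axis when home. It starts flat on the worktop between the rails, 55 to 90 mm out from home, not yet under the screw's foot.
- screw: knurled brass thumbscrew with an upright axis: round knob 31 mm across, 24 mm high; origin at the knob's middle, 66 mm above the worktop, z up. Turned clockwise (from above) the knob stays at its height and drives the foot below it down, 12 mm a turn. It runs freely (friction 0.05 Nm) until the foot meets the board, which takes 1 to 2.6 rad; then the resistance rises.
- foot (a point): centre of the underside of the screw's rubber foot (31 mm across); starts 2 to 5 mm above the level of the board's top. Once it touches, the pressing force rises by about 50 N per radian of turn and the resisting torque by about 0.01 Nm per newton. Well seated: 8 to 30 N, best about 18 N. On letting go the rubber turns the knob back a little (2 to 5 N less).
- sesame_jar: loose glass spice jar with a grey lid and pale seeds, 54 mm across and 85 mm high, beside the holder; origin at the centre of its underside. To be left alone.
- pepper_mill: loose glass shaker with a grey domed top, 44 mm across and 90 mm high, beside the holder; origin at the centre of its underside. To be left alone.

How it is judged (in metres and radians):
On the way, in this order (a step that is already met when the one before it is completed fails the run):
1. the board is home against the back stop (within 4 mm) and the screw is not yet pressing (x of board in the frame of holder above -0.072 m and contact force between screw and board below 1 N), for 0.2 s.
2. the screw's foot presses on the board with at least 8 N (contact force between screw and board above 8 N), for 0.2 s.
At the end, for the whole second after the job is handed in: the board is within 4 mm of the back stop and square to it (0.04 rad), the released screw presses on it with 8 to 30 N, and all is at rest (x of board in the frame of holder above -0.072 m and angle between the x axis of board and the x axis of holder, either way round below 0.04 rad and contact force between screw and board between 8 and 30 N and linear speed of board below 0.01 m/s and contact force between the fingers and anything else below 0.1 N); the robot touches nothing.
It fails at once if the screw's foot presses on the board with more than 40 N (dented) (contact force between screw and board above 40 N).
It fails at once if the jar is moved more than 20 mm (distance of sesame_jar from where it was at the start of the episode above 0.02 m).
It fails at once if the shaker is moved more than 20 mm (distance of pepper_mill from where it was at the start of the episode above 0.02 m).
It also fails if it takes over 54 s, if anything falls off the work surface, if the arm or the gripper's body presses on something with over 40 N, if the wrist force passes 120 N, or if a joint passes its speed limit or range.

ROBOT

A 6-joint arm with a two-finger parallel gripper is mounted at the origin on a cart in front of the work surface, level with it; the furniture and walls round the work are solid. World frame = base frame: x ahead of the robot, y to its left, z up, the work surface at z = 0. Lengths are in mm, angles in rad, forces in N, time in s.
With the tool pointing down it reaches from about 400 to 925 mm from the base axis. Payload 12.5 kg.
Tool frame: the origin (TCP) lies at the very end of the fingers, on their centre line; the grasp point (between the pads) lies 19 mm behind it; z points along the fingers, y is the line along which they close (so a half turn about z gives the same grasp; the last joint's range is limited). The gripper opens to 95 mm and grips with 3 to 60 N. Pads are 20 mm wide; open, the fingers measure 119 mm over their backs; the gripper's body (75 mm by 180 mm) begins 59 mm behind the grasp point.
Start: joints at [1.047, 0.491, 1.559, -0, 1.092, -0.106], TCP at [253.582, 571.268, 181.661] pointing down, gripper open.
Joint ranges: [-3.1, 3.1], [-0.84, 2.19], [0.05, 2.79], [-1.13, 4.28], [0.06, 2.93], [-2.69, 2.69]. Speed limits (rad/s): [2.22, 2.22, 2.79, 3.14, 3.14, 3.14].

INTERFACE

Orientations are given as a unit quaternion [x, y, z, w].
In Python, from bench import manip gives the robot as it stands.
- The arm moves only by the tool carry_out, never from a script. Its argument "steps" is a list that holds one entry, the list of rows, each a list of 7 numbers: the opening, from 0 (shut) to 1 (fully open), then the shift along the tool's x, y, z in cm, then the turn, a rotation vector about the tool's x, y, z in rad. A call has 1 to 10 rows; each row is the pose to reach, as a shift and turn from the pose commanded when the call began, along the tool's axes at that moment; what a row does not reach only later rows make up. A row lasts 1/10 s, in which the tool goes at most 50 mm and 8.59 degrees, less where a joint would pass 70% of its speed; a pose out of reach is approached as far as the arm can. A call with a gripper value outside its range is refused whole. The fingers move at their own pace and stop on an object; "grip_force" is the grip in N (left out, the last holds). Time passes only in rows, so rows that repeat a pose let the fingers close. It gives the time, the measured TCP pose, the force, the opening and the grip force at its end, in the units of the state.
- manip.get_state(): the state, without advancing time (a new reading comes with each control period).
- manip.camera(name): name is "scene" or "top" or "wrist"; returns (picture, depth): 480x640x3 uint8, blue, green, red; 480x640 float32, mm along the optical axis (not along the pixel's ray), 0 where there is no reading.
- manip.camera_params(name): a dict with "mtx" (3x3 intrinsics, pixels), "k1" (the pictures are not rectified: a ray, as slopes to the right and down, at radius r is drawn at 1 + k1 r^2 times it, then the intrinsics apply), "pose" (4x4, takes a point from camera to world coordinates); the wrist camera has in their place "hand_eye" (4x4, takes a point from camera to tool coordinates, whose origin is the TCP and whose axes are the flange's). Camera axes: x right, y up, looking along -z (the intrinsics and any distortion apply to the point x, -y, -z); pixel columns grow to the right and rows downward; lengths in mm; the calibration is good to about 2 mm. A picture is of the moment at which its call begins: read the wrist's pose just before it. camera_params takes no time and is no camera call.
- manip.sign_off(): hands the job in; it is judged then, once.
The state is a dict: "time": time; "q": joint angles; "qd": joint speeds; "joint_torque": joint torques, N m; "ee_pos": TCP position; "tool_rot": TCP orientation; "contact_force": force on the tool from outside, world axes, zero at the start; "ft_torque": the same for the moment, N m; "finger_gap": finger opening in mm; "finger_force": force on a finger pad.
Only numpy, scipy, OpenCV 4.12 (cv2) and the standard library are available. Lean on these libraries where they do the work, as an engineer would, in place of code of your own. Each camera call takes 0.05 s, during which the arm holds its last target. There are 200 camera calls.

## Working session

There is one attempt and no reset: what is moved stays moved. The work goes in short steps, Python scripts to look and compute and a tool call to move; the robot and the scene stay as the last step left them, time stands still between calls to the robot, and variables do not carry over. Pictures are saved under pics/ and viewed, at most 10 in all, crops included, and the job is handed in when it is done.

Besides the shell and the picture viewer there is one more tool, called by a JSON object that holds its "api" and its "payload", one argument or row to a line. carry_out: Moves the arm, as the interface text tells. Its arguments: {"type":"object","properties":{"steps":{"type":"array"},"grip_force":{"type":"number"}},"required":["steps"]}

```bash
mkdir -p pics; ls; cat > h.py <<'E'
import numpy as np, cv2
from bench import manip
from scipy.spatial.transform import Rotation as R
def snap(n,f):
    s=manip.get_state(); im,d=manip.camera(n); cv2.imwrite('pics/'+f+'.png',im); np.savez('pics/'+f+'.npz',im=im,d=d)
    p=manip.camera_params(n)
    if 'pose' in p: T=np.array(p['pose'])
    else:
        W=np.eye(4); W[:3,:3]=R.from_quat(s['tool_rot']).as_matrix(); W[:3,3]=s['ee_pos']; T=W@np.array(p['hand_eye'])
    np.savez('pics/'+f+'_p.npz',T=T,K=np.array(p['mtx']),k1=p['k1']); return im,d
def world(f,uv):
    d=np.load('pics/'+f+'.npz')['d']; P=np.load('pics/'+f+'_p.npz'); K,T,k1=P['K'],P['T'],float(P['k1'])
    uv=np.atleast_2d(np.array(uv,float)); z=d[uv[:,1].astype(int),uv[:,0].astype(int)]
    n=cv2.undistortPoints(uv[:,None],K,np.array([k1,0,0,0.]))[:,0]
    c=np.c_[n[:,0]*z,-n[:,1]*z,-z]; w=c@T[:3,:3].T+T[:3,3]; w[z==0]=np.nan; return w
def cloud(f):
    v,u=np.mgrid[:480,:640]; return world(f,np.c_[u.ravel(),v.ravel()]).reshape(480,640,3)
E
python3 - <<'E'
from h import *
snap('top','t0');snap('scene','s0');s=manip.get_state();print(s)
E
```

```text
pics
{'time': 0.1, 'q': array([ 1.04741418e+00,  4.91503354e-01,  1.55940802e+00,  3.41073501e-05,
        1.09170446e+00, -1.05600313e-01]), 'qd': array([ 0.00055558, -0.00308642, -0.00050195, -0.00015748, -0.00039806,
        0.00043613]), 'joint_torque': array([ 2.54312203e-03, -6.13622904e+01, -2.58608043e+01,  6.93728635e-02,
        4.69151745e-02, -8.00562952e-05]), 'ee_pos': array([253.42493584, 571.03247559, 181.11095435]), 'tool_rot': array([ 2.07382727e-01,  9.78259752e-01, -4.81815091e-04, -1.72638031e-04]), 'contact_force': array([ 0.53282562, -0.73519256,  0.63098677]), 'ft_torque': array([ 0.00374506, -0.0110444 , -0.02801085]), 'finger_force': 0.0, 'finger_gap': 94.75066250323086}
```

View pics/t0.png

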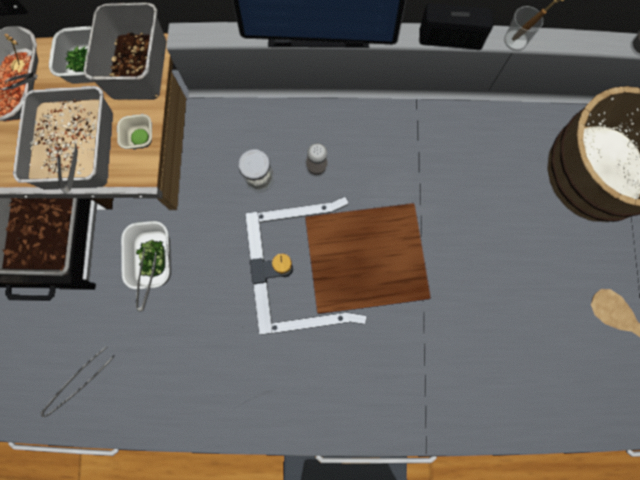

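View pics/s0.png

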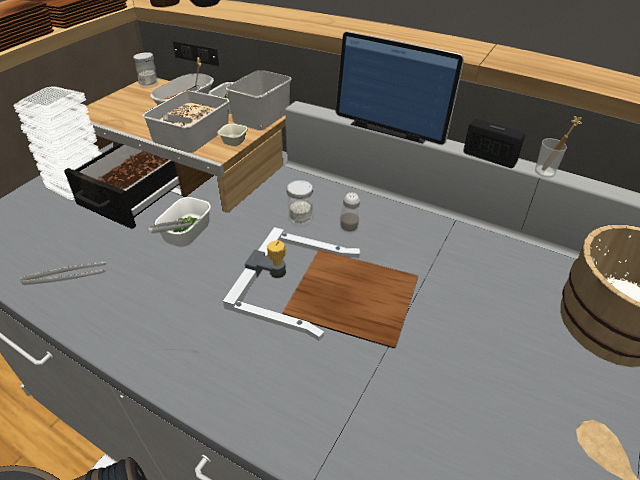

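The top view shows the board (about 306–430, 205–313) to the right of the holder. It must slide left in the image. The knob is at (282,265), the stop bar runs (252,212) to (264,332), the jar is at (255,168) and the shaker at (317,158).

```bash
python3 - <<'E'
from h import *
np.set_printoptions(precision=1,suppress=True)
W=cloud('t0'); im=np.load('pics/t0.npz')['im']
hsv=cv2.cvtColor(im,cv2.COLOR_BGR2HSV); z=W[...,2]
roi=np.zeros((480,640),bool); roi[195:345,235:445]=1
yy,xx=np.mgrid[:480,:640]
b=roi&(hsv[...,1]>90)&(z<25)&(xx>300)
c,(w,h),a=cv2.minAreaRect(W[b][:,:2].astype(np.float32)); print('board',c,w,h,a,np.nanmedian(z[b]))
print(cv2.boxPoints((c,(w,h),a)))
k=roi&(z>68)&(hsv[...,1]>90)
P=W[k]; print('knob',k.sum(),P.mean(0),P.min(0),P.max(0))
r=roi&(im.min(2)>170)&(z<40)
P=W[r]; print('white',r.sum(),cv2.minAreaRect(P[:,:2].astype(np.float32)))
for p in [(252,230),(262,310),(290,212),(300,325),(255,165),(317,152),(262,270)]:print(p,world('t0',p))
# rails
for n,m in (('railN',r&(xx>265)&(xx<325)&(yy<230)),('railS',r&(xx>278)&(xx<340)&(yy>300)),('stop',r&(xx<268)&(yy>222)&(yy<320))):
    Q=W[m]; l=cv2.fitLine(Q[:,:2].astype(np.float32),cv2.DIST_HUBER,0,.01,.01).ravel(); print(n,l,np.median(Q[:,2]),np.degrees(np.arctan2(l[1],l[0])))
print(manip.camera_params('wrist'))
E
```

```text
board (590.97021484375, -10.461860656738281) 176.90928649902344 202.2651824951172 7.812221050262451 7.935462377476597
[[ 489.6   77.7]
 [ 517.1 -122.7]
 [ 692.4  -98.6]
 [ 664.9  101.8]]
knob 291 [567.  136.4  77.8] [552.1 120.8  68.9] [582.  151.8  82.7]
white 2568 ((573.7040405273438, 101.2621841430664), (226.98834228515625, 186.95166015625), 8.423890113830566)
(252, 230) [[634.4 195.2  23.6]]
(262, 310) [[493.  172.8  19.7]]
(290, 212) [[670.6 128.7  15. ]]
(300, 325) [[468.3 106.5  14.6]]
(255, 165) [[735.4 186.   82.5]]
(317, 152) [[758.6  79.8  85.8]]
(262, 270) [[561.3 173.6  32.2]]
railN [  0.2  -1.  671.5 122.6] 14.000018876858462 -81.0464
railS [  0.2  -1.  472.8  92.2] 14.012182676970042 -80.758644
stop [  1.    0.2 561.3 182.6] 22.07202846134328 8.647075
{'mtx': array([[342.2,   0. , 315.7],
       [  0. , 342.2, 234.3],
       [  0. ,   0. ,   1. ]]), 'k1': 0.01664174337497252, 'hand_eye': array([[  -0. ,    1. ,    0.2,   66.9],
       [   1. ,    0. ,    0. ,   -0.8],
       [  -0. ,    0.2,   -1. , -203.7],
       [   0. ,    0. ,    0. ,    1. ]])}
```

```bash
cat >> h.py <<'E'
def delta(pos,yang):
    "shift (cm) and turn from now to TCP pos, tool down, tool y at world angle yang (deg)"
    s=manip.get_state(); M=R.from_quat(s['tool_rot']).as_matrix(); a=np.radians(yang)
    y=np.array([np.cos(a),np.sin(a),0]); z=np.array([0,0,-1.]); T=np.c_[np.cross(y,z),y,z]
    print('shift cm',np.round(M.T@(np.array(pos)-s['ee_pos'])/10,2),'turn',np.round(R.from_matrix(M.T@T).as_rotvec(),3),'q',np.round(s['q'],2),'t',s['time'])
E
python3 - <<'E'
from h import *
delta([611.6,-142,120],8.8)
E
```

```text
shift cm [-61.67 -50.63   6.15] turn [-0.001  0.     0.999] q [ 1.05  0.49  1.56  0.    1.09 -0.11] t 0.1
```

{"api": "carry_out", "payload": {
  "steps": [
    [[1,-3,-2.5,0,0,0,0.1],[1,-7,-5.7,0,0,0,0.2],[1,-11,-9,0,0,0,0.3],[1,-15,-12.3,0,0,0,0.4],[1,-19,-15.6,0,0,0,0.5],[1,-23,-19,0,0,0,0.6],[1,-27,-22,0,0,0,0.7],[1,-31,-25.5,0,0,0,0.8],[1,-35,-28.7,0,0,0,0.9],[1,-39,-32,0,0,0,0.999]]
  ]
}}

```text
time: 1.1
ee_pos: [473.7, 132.4, 181.6]
tool_rot: [0.652, 0.758, 0.0, -0.0]
contact_force: [1.2, 0.4, -0.4]
finger_gap: 95.1
finger_force: 0.0
```

```bash
python3 - <<'E'
from h import *
delta([611.6,-142,120],8.8)
E
```

```text
shift cm [-29.19   9.53   6.16] turn [-0.    -0.    -0.004] q [ 0.14  0.3   1.88  0.    0.96 -0.01] t 1.1
```

{"api": "carry_out", "payload": {
  "steps": [
    [[1,-4.4,1.4,1,0,0,0],[1,-8.8,2.9,2,0,0,0],[1,-13.1,4.3,3,0,0,0],[1,-17.5,5.7,4,0,0,0],[1,-21.9,7.1,5,0,0,0],[1,-26,8.5,6,0,0,0],[1,-29.2,9.5,6.1,0,0,0],[1,-29.2,9.5,6.1,0,0,0],[1,-29.2,9.5,6.1,0,0,0]]
  ]
}}

```text
time: 2.0
ee_pos: [611.4, -139.8, 119.9]
tool_rot: [0.651, 0.759, -0.0, -0.001]
contact_force: [0.1, 0.3, -0.8]
finger_gap: 94.9
finger_force: 0.0
```

```bash
python3 - <<'E'
from h import *
snap('wrist','w1')
delta([611.6,-142,4],8.8)
E
```

```text
shift cm [-3.000e-01 -1.000e-02  1.163e+01] turn [-0.001 -0.001  0.   ] q [-0.33  0.56  1.62  0.    0.97 -0.48] t 2.05
```

View pics/w1.png

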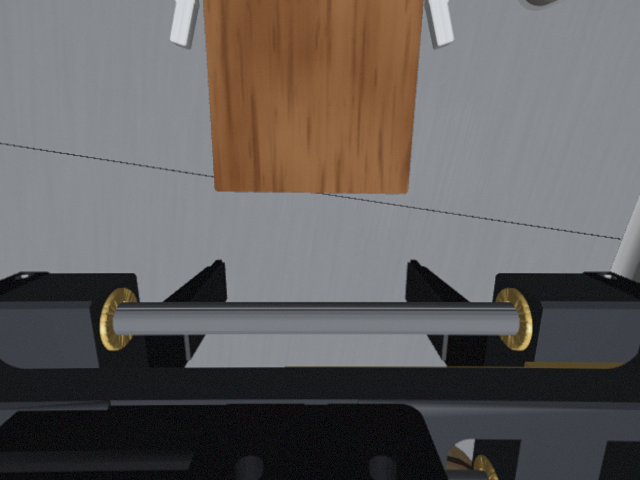

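The wrist view shows the board's rear edge at row 190 (columns 215–409), centred between the fingertips (220 and 412) and well ahead of them. I'll lower the fingers and push.

{"api": "carry_out", "payload": {
  "steps": [
    [[1,-0.3,0,3,0,0,0],[1,-0.3,0,6,0,0,0],[1,-0.3,0,9,0,0,0],[1,-0.3,0,11,0,0,0],[1,-0.3,0,11.7,0,0,0],[1,-0.3,0,11.7,0,0,0],[1,0.5,0,11.7,0,0,0],[1,1.0,0,11.7,0,0,0]]
  ]
}}

```text
time: 2.85
ee_pos: [610.8, -128.9, 4.9]
tool_rot: [0.651, 0.76, 0.0, 0.001]
contact_force: [-1.3, 0.1, 0.4]
finger_gap: 95.2
finger_force: 0.0
```

```bash
python3 - <<'E'
from h import *
np.set_printoptions(precision=1,suppress=True)
print(world('w1',[(220,186),(312,186),(405,186)]))
W=cloud('w1');hsv=cv2.cvtColor(np.load('pics/w1.npz')['im'],cv2.COLOR_BGR2HSV)
# finger start vs edge along hx
hx=np.array([-.155,.988]);E=world('w1',[(312,189)])[0][:2];s=manip.get_state()
print('edge-tcp along hx',(E-s['ee_pos'][:2])@hx, s['ee_pos'])
# final tcp estimate: rear edge home = screw - 171mm, finger half 10
k=np.array([567,136.4]);print('home rear edge - tcp',(k-171*hx-s['ee_pos'][:2])@hx,'lateral(tool y)',(k-171*hx-s['ee_pos'][:2])@np.array([.988,.155]))
E
```

```text
[[ 520.1 -119.6    9.9]
 [ 603.  -106.8    9.6]
 [ 686.9  -94.     9.2]]
edge-tcp along hx 20.232780926124317 [ 610.8 -128.9    4.9]
home rear edge - tcp 97.88413977735928 lateral(tool y) -2.1311478786982274
```

{"api": "carry_out", "payload": {
  "steps": [
    [[1,0.7,-0.1,0.1,0,0,0],[1,1.4,-0.2,0.1,0,0,0],[1,2.1,-0.2,0.1,0,0,0],[1,2.8,-0.2,0.1,0,0,0],[1,3.5,-0.2,0.1,0,0,0],[1,4.2,-0.2,0.1,0,0,0],[1,5.0,-0.2,0.1,0,0,0],[1,5.8,-0.2,0.1,0,0,0],[1,6.4,-0.2,0.1,0,0,0],[1,7.0,-0.2,0.1,0,0,0]]
  ]
}}

```text
time: 3.85
ee_pos: [597.6, -60.3, 2.6]
tool_rot: [0.651, 0.759, 0.0, -0.0]
contact_force: [-1.0, -0.6, 0.1]
finger_gap: 95.2
finger_force: 0.0
```

{"api": "carry_out", "payload": {
  "steps": [
    [[1,0.3,0,0,0,0,0],[1,0.6,0,0,0,0,0],[1,0.8,0,0,0,0,0],[1,1.0,0,0,0,0,0],[1,1.0,0,0,0,0,0]]
  ]
}}

```text
time: 4.35
ee_pos: [596.1, -50.8, 2.6]
tool_rot: [0.651, 0.759, 0.0, -0.0]
contact_force: [0.3, -0.6, -0.7]
finger_gap: 95.1
finger_force: 0.0
```

```bash
python3 - <<'E'
from h import *
np.set_printoptions(precision=1,suppress=True)
hx=np.array([-.155,.988]);k=np.array([567,136.4]);s=manip.get_state()
print('home rear edge - tcp',(k-171*hx-s['ee_pos'][:2])@hx, s['contact_force'],s['time'])
E
```

```text
home rear edge - tcp 18.463477654021123 [ 0.3 -0.6 -0.7] 4.35
```

{"api": "carry_out", "payload": {
  "steps": [
    [[1,0.2,0,0,0,0,0],[1,0.4,0,0,0,0,0],[1,0.6,0,0,0,0,0],[1,0.7,0,0,0,0,0],[1,0.7,0,0,0,0,0]]
  ]
}}

```text
time: 4.85
ee_pos: [595.0, -43.9, 2.6]
tool_rot: [0.651, 0.759, 0.0, -0.0]
contact_force: [0.7, -0.7, -0.9]
finger_gap: 95.1
finger_force: 0.0
```

{"api": "carry_out", "payload": {
  "steps": [
    [[1,0.1,0,0,0,0,0],[1,0.2,0,0,0,0,0],[1,0.2,0,0,0,0,0]]
  ]
}}

```text
time: 5.15
ee_pos: [594.7, -41.9, 2.6]
tool_rot: [0.651, 0.759, 0.0, -0.0]
contact_force: [0.4, 0.7, -0.7]
finger_gap: 94.9
finger_force: 0.0
```

{"api": "carry_out", "payload": {
  "steps": [
    [[1,0.1,0,0,0,0,0],[1,0.2,0,0,0,0,0],[1,0.2,0,0,0,0,0]]
  ]
}}

```text
time: 5.45
ee_pos: [594.4, -39.9, 2.6]
tool_rot: [0.651, 0.759, 0.0, -0.0]
contact_force: [-0.7, 0.0, -0.1]
finger_gap: 95.3
finger_force: 0.0
```

{"api": "carry_out", "payload": {
  "steps": [
    [[1,0.1,0,0,0,0,0],[1,0.2,0,0,0,0,0],[1,0.2,0,0,0,0,0]]
  ]
}}

```text
time: 5.75
ee_pos: [594.1, -37.9, 2.7]
tool_rot: [0.651, 0.759, 0.0, -0.0]
contact_force: [-0.4, 0.0, 0.4]
finger_gap: 94.5
finger_force: 0.0
```

```bash
python3 - <<'E'
from h import *
snap('top','t1')
im=np.load('pics/t1.npz')['im'];cv2.imwrite('pics/t1c.png',cv2.resize(im[190:350,220:430],None,fx=3.5,fy=3.5))
E
```

```text
(no output)
```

View pics/t1c.png

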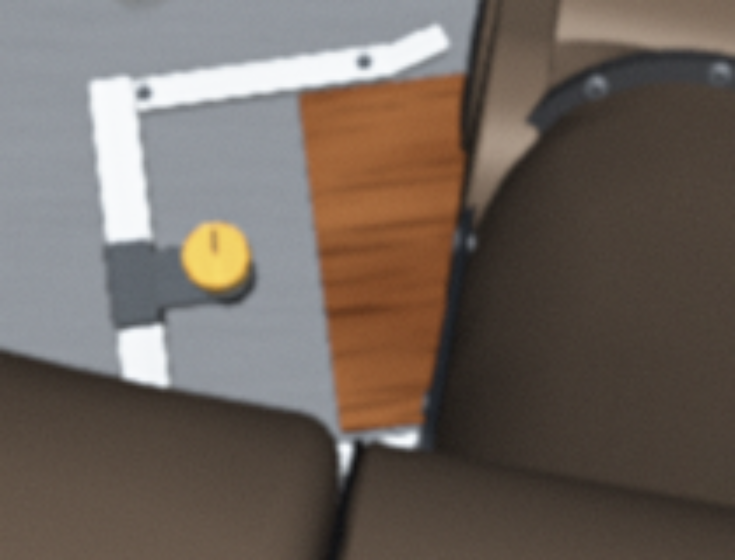

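The crop shows the board's front edge still at about (300–340), some 45 px in the full image short of the stop, so it seems not to have moved. I'll check with the wrist camera.

```bash
python3 - <<'E'
from h import *
np.set_printoptions(precision=1,suppress=True)
snap('wrist','w2')
def tw(f,u,v): return world(f,(220+u/3.5,190+v/3.5))[0]
for p in [(312,110),(345,400),(325,250),(130,150),(215,255)]: print(p,tw('t1',*p))
print(np.load('pics/t1_p.npz')['T'],manip.get_state()['q'])
E
```

```text
(312, 110) [654.9  93.9   8.5]
(345, 400) [505.1  74.8   8.1]
(325, 250) [581.4  86.    7.9]
(130, 150) [629.5 185.9  22.5]
(215, 255) [566.6 136.   78.6]
[[  0.    1.   -0.2 431.3]
 [ -1.    0.   -0.   63.3]
 [ -0.    0.2   1.  905.5]
 [  0.    0.    0.    1. ]] [-0.2  0.7  1.8  0.   0.7 -0.3]
```

View pics/w2.png

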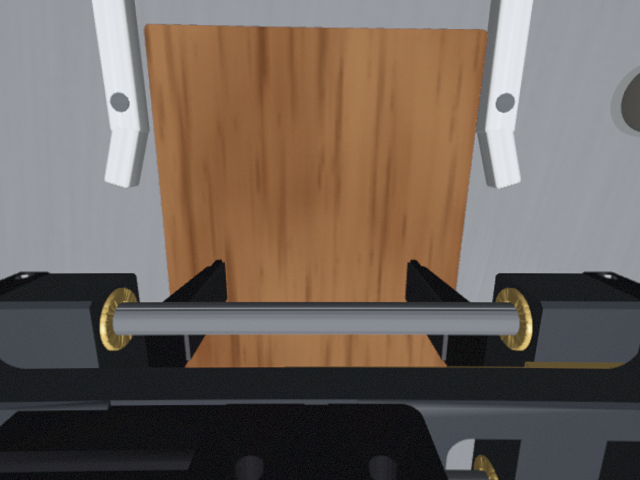

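The wrist view shows the fingertips (220,265) and (412,265) over the board, with wood visible behind them. They rode above the board instead of behind it, so I'll compare depths.

```bash
python3 - <<'E'
from h import *
np.set_printoptions(precision=1,suppress=True)
for f in('w1','w2'):
  W=cloud(f)
  print(f,'board/table z', [W[v,u] for u,v in [(316,150),(316,280),(316,250),(50,200)]])
  print('finger L', [W[v,u] for u,v in [(222,264),(220,268),(215,275),(205,285),(180,300)]])
  print('finger R', [W[v,u] for u,v in [(410,264),(412,268),(418,275),(427,285)]])
s=manip.get_state();print(s['ee_pos'],s['contact_force'])
E
```

```text
w1 board/table z [array([601.7, -74.8,   8.9]), array([ 621. , -200.2,    0.6]), array([ 616.3, -169.1,    0.8]), array([ 361.8, -158.5,    0.8])]
finger L [array([ 562.5, -138.1,  156.5]), array([ 563.1, -138.2,  162.2]), array([ 563. , -138.7,  170.7]), array([ 562.7, -137.9,  184.9]), array([ 558.9, -137.1,  203.2])]
finger R [array([ 658.3, -123.7,  155.6]), array([ 657.3, -123.6,  162.6]), array([ 657.4, -123.4,  172.7]), array([ 657.9, -123.6,  184.2])]
w2 board/table z [array([584.2,  27.2,   7.6]), array([596.1, -49.4,   9. ]), array([593.2, -30.7,   8.2]), array([431.3, -26.4,   0.3])]
finger L [array([545. , -36.6,  38.5]), array([545.8, -36.2,  45.5]), array([545.7, -36.8,  53.5]), array([545.3, -36.1,  67.6]), array([541.3, -35.6,  85.3])]
finger R [array([640.8, -21.8,  38.5]), array([639.7, -21.5,  45.9]), array([640.2, -21.8,  54.6]), array([640.5, -21.6,  67. ])]
[594.1 -38.1   2.6] [ 0.4 -0.  -0.3]
```

Depth puts the open fingertips about 35 mm above the reported TCP (38 against 2.6), which explains the missing contact. I'll back off, close the fingers and re-measure.

{"api": "carry_out", "payload": {
  "steps": [
    [[1,0,0,-3,0,0,0],[0.5,-3,0,-6,0,0,0],[0,-6,0,-8,0,0,0],[0,-8,0,-8,0,0,0],[0,-10.5,0,-8,0,0,0],[0,-10.5,0,-8,0,0,0],[0,-10.5,0,-8,0,0,0],[0,-10.5,0,-8,0,0,0]]
  ]
}}

```text
time: 6.65
ee_pos: [609.8, -141.0, 81.9]
tool_rot: [0.65, 0.76, -0.0, -0.001]
contact_force: [0.6, -0.4, -0.8]
finger_gap: 44.8
finger_force: 0.0
```

```bash
python3 - <<'E'
from h import *
snap('wrist','w3');s=manip.get_state();print(s['ee_pos'],s['finger_gap'])
W=cloud('w3'); R_=W[200:320,270:370]; z=R_[...,2]; 
for v in range(230,310,6): print(v,[np.round(W[v,u],1).tolist() for u in (308,322)])
E
```

```text
[ 609.97637116 -140.9241815    82.13424783] 40.28548559781824
230 [[603.4, -142.7, 0.3], [615.2, -140.5, 1.8]]
236 [[604.2, -147.9, 0.4], [616.1, -146.2, -0.3]]
242 [[605.0, -153.1, 0.6], [616.9, -151.3, 0.4]]
248 [[605.8, -158.3, 1.0], [617.8, -156.6, 0.7]]
254 [[nan, nan, nan], [618.6, -162.0, 0.4]]
260 [[607.4, -169.3, 0.6], [619.5, -167.3, 0.9]]
266 [[608.2, -174.5, 1.2], [620.4, -172.8, 0.6]]
272 [[609.0, -180.0, 1.3], [621.2, -178.2, 1.0]]
278 [[609.8, -185.4, 1.7], [622.1, -183.6, 1.4]]
284 [[610.7, -191.7, -0.1], [623.1, -189.7, 0.0]]
290 [[611.6, -197.5, -0.4], [623.9, -195.2, 0.5]]
296 [[612.4, -202.8, 0.6], [624.8, -200.6, 1.2]]
302 [[603.5, -112.8, 205.8], [606.9, -111.9, 206.6]]
308 [[603.5, -112.4, 210.0], [607.0, -112.6, 208.4]]
```

View pics/w3.png

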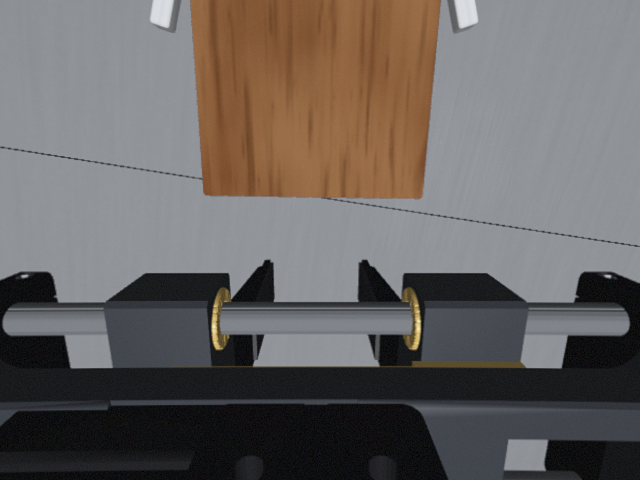

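The same tip row (about 262) shows with the fingers half shut, so the motion is parallel and the real tips sit about 34 mm short of the reported TCP. The board's rear edge is at row 196, untouched. I'll allow for that offset and lower with the force watched.

```bash
python3 - <<'E'
from h import *
for f,zt,us in(('w1',119.9,range(217,228)),('w2',2.6,range(217,228)),('w3',82.1,range(260,276))):
  W=cloud(f);p=W[250:300,us.start:us.stop].reshape(-1,3);p=p[(p[:,2]>zt+15)&(p[:,2]<zt+120)];print(f,np.percentile(p[:,2]-zt,[0,2,5,10]))
E
```

```text
w1 [33.20251705 33.79774441 34.56745797 35.23420698]
w2 [32.89779847 33.83445982 34.36355956 35.09058257]
w3 [32.25933128 34.02312889 35.10486534 36.99967718]
```

{"api": "carry_out", "payload": {
  "steps": [
    [[1,0,0,3,0,0,0],[1,0,0,6,0,0,0],[1,0,0,8,0,0,0],[1,0,0,9.5,0,0,0],[1,0,0,10.3,0,0,0],[1,0,0,10.6,0,0,0],[1,0,0,10.8,0,0,0],[1,0,0,10.8,0,0,0]]
  ]
}}

```text
time: 7.5
ee_pos: [610.6, -141.9, -24.8]
tool_rot: [0.651, 0.759, 0.0, 0.0]
contact_force: [0.6, 0.2, 0.6]
finger_gap: 93.9
finger_force: 0.0
```

{"api": "carry_out", "payload": {
  "steps": [
    [[1,0,0,0.2,0,0,0],[1,0,0,0.4,0,0,0],[1,0,0,0.5,0,0,0],[1,0,0,0.5,0,0,0],[1,0,0,0.5,0,0,0]]
  ]
}}

```text
time: 8.0
ee_pos: [610.3, -141.9, -30.4]
tool_rot: [0.651, 0.759, 0.0, 0.0]
contact_force: [1.0, -0.0, -0.0]
finger_gap: 95.1
finger_force: 0.0
```

```bash
python3 - <<'E'
from h import *
hx=np.array([-.155,.988]);k=np.array([567,136.4]);s=manip.get_state()
print('home rear edge - tcp',(k-171*hx-s['ee_pos'][:2])@hx,'lat',(k-171*hx-s['ee_pos'][:2])@np.array([.988,.155]), s['contact_force'],s['time'],s['ee_pos'])
E
```

```text
home rear edge - tcp 110.59838764122603 lat 0.36686535507926 [ 1.0350176  -0.00325236 -0.01061473] 8.0 [ 610.28245172 -141.8575978   -30.35963028]
```

{"api": "carry_out", "payload": {
  "steps": [
    [[1,1.0,0,0,0,0,0],[1,2.0,0,0,0,0,0],[1,2.8,0,0,0,0,0],[1,3.6,0,0,0,0,0],[1,4.4,0,0,0,0,0],[1,5.2,0,0,0,0,0],[1,6.0,0,0,0,0,0],[1,6.8,0,0,0,0,0],[1,7.5,0,0,0,0,0],[1,8.0,0,0,0,0,0]]
  ]
}}

```text
time: 9.0
ee_pos: [597.9, -62.1, -30.4]
tool_rot: [0.651, 0.759, 0.0, -0.0]
contact_force: [0.2, -0.4, -1.7]
finger_gap: 95.3
finger_force: 0.4
```

{"api": "carry_out", "payload": {
  "steps": [
    [[1,0.4,0,0,0,0,0],[1,0.8,0,0,0,0,0],[1,1.1,0,0,0,0,0],[1,1.4,0,0,0,0,0],[1,1.5,0,0,0,0,0],[1,1.6,0,0,0,0,0]]
  ]
}}

```text
time: 9.6
ee_pos: [595.5, -47.0, -30.4]
tool_rot: [0.651, 0.759, 0.0, -0.0]
contact_force: [0.9, -1.5, -0.6]
finger_gap: 95.0
finger_force: 0.5
```

```bash
python3 - <<'E'
from h import *
np.set_printoptions(precision=1,suppress=True)
hx=np.array([-.155,.988]);k=np.array([567,136.4]);s=manip.get_state()
print('home rear edge - tcp',(k-171*hx-s['ee_pos'][:2])@hx, s['contact_force'],s['time'],s['ee_pos'])
snap('wrist','w4')
E
```

```text
home rear edge - tcp 14.56577471676113 [ 0.9 -1.5 -0.6] 9.6 [595.5 -47.  -30.4]
```

View pics/w4.png

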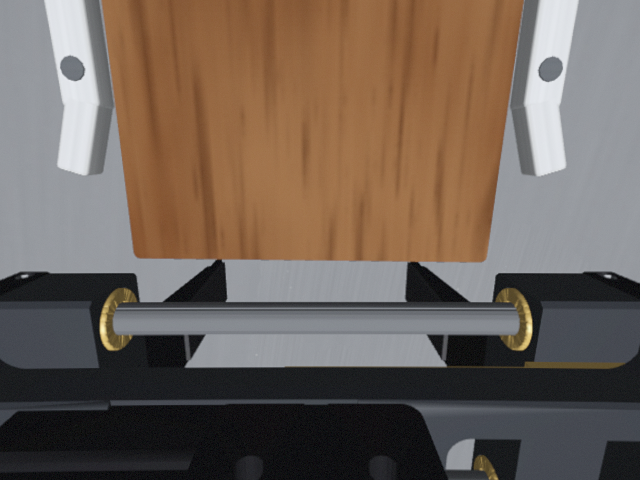

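The fingertips (220,262) and (412,262) are now behind the board's rear edge (row 260) and pushing it in squarely. I'll go on until the force rises.

{"api": "carry_out", "payload": {
  "steps": [
    [[1,0.1,0,0,0,0,0],[1,0.2,0,0,0,0,0],[1,0.3,0,0,0,0,0],[1,0.3,0,0,0,0,0]]
  ]
}}

```text
time: 10.05
ee_pos: [595.4, -44.7, -30.3]
tool_rot: [0.651, 0.759, -0.0, 0.001]
contact_force: [-0.7, -6.7, -0.6]
finger_gap: 95.3
finger_force: 3.1
```

{"api": "carry_out", "payload": {
  "steps": [
    [[1,0.1,0,0,0,0,0],[1,0.2,0,0,0,0,0],[1,0.2,0,0,0,0,0]]
  ]
}}

```text
time: 10.35
ee_pos: [595.7, -44.3, -30.1]
tool_rot: [0.65, 0.76, -0.0, 0.002]
contact_force: [0.7, -18.5, -0.9]
finger_gap: 94.9
finger_force: 8.9
```

The stop force rose to 18 N over 2 mm of push, so the board looks home. I'll back off, rise and check.

{"api": "carry_out", "payload": {
  "steps": [
    [[1,-1,0,0,0,0,0],[1,-2,0,0,0,0,0],[1,-2,0,-3,0,0,0],[1,-2,0,-7,0,0,0],[1,1,0,-10,0,0,0],[1,5,0,-13,0,0,0],[1,8.5,0,-15,0,0,0],[1,10.5,0,-15,0,0,0],[1,10.5,0,-15,0,0,0],[1,10.5,0,-15,0,0,0]]
  ]
}}

```text
time: 11.35
ee_pos: [578.6, 61.5, 119.4]
tool_rot: [0.65, 0.76, -0.0, -0.0]
contact_force: [-0.3, -0.5, -0.4]
finger_gap: 95.2
finger_force: 0.0
```

```bash
python3 - <<'E'
from h import *
np.set_printoptions(precision=1,suppress=True)
snap('wrist','w5');s=manip.get_state();print(s['ee_pos'])
W=cloud('w5');im=np.load('pics/w5.npz')['im'];hsv=cv2.cvtColor(im,cv2.COLOR_BGR2HSV);z=W[...,2]
k=(z>50)&(z<95)&(hsv[...,1]>100)&(np.hypot(W[...,0]-567,W[...,1]-136)<40)
P=W[k&(z>74)];print(len(P),P.mean(0),P.min(0),P.max(0))
if len(P):print(cv2.minEnclosingCircle(P[:,:2].astype(np.float32)))
E
```

```text
[578.6  60.9 119.2]
1619 [565.5 134.4  78.5] [549.8 118.3  74.6] [581.3 149.9  80.7]
((565.7196655273438, 134.3200225830078), 16.09257698059082)
```

View pics/w5.png

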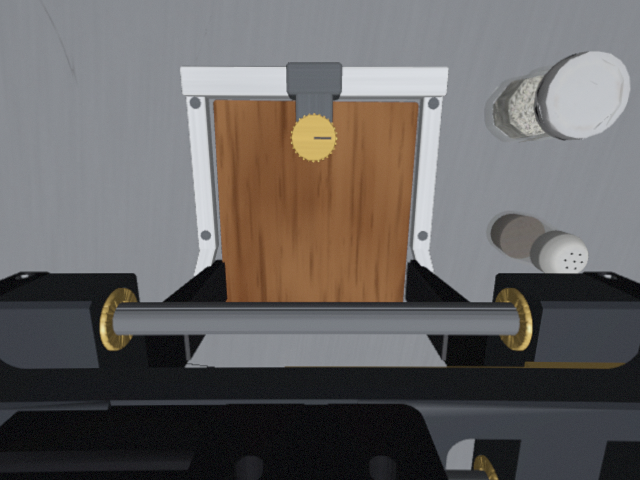

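```bash
python3 - <<'E'
from h import *
np.set_printoptions(precision=1,suppress=True)
W=cloud('w5');im=np.load('pics/w5.npz')['im'];hx=np.array([-.155,.988]);k=np.array([565.7,134.4])
for u in(235,260,370,400):
  for v in range(90,108,2): print(u,v,im[v,u],round(float((W[v,u,:2]-k)@hx),1),round(float(W[v,u,2]),1))
delta([565.7,134.4,100],8.8-103)
delta([565.7,134.4,100],129)
E
```

```text
235 90 [213 208 205] 39.3 21.7
235 92 [214 210 207] 37.8 21.6
235 94 [210 207 204] 36.3 21.2
235 96 [118 117 115] 35.6 15.3
235 98 [117 112 110] 35.5 4.5
235 100 [ 88 105 137] 33.5 7.6
235 102 [ 65 101 146] 31.6 9.4
235 104 [ 64 101 142] 30.0 9.1
235 106 [ 63  98 140] 28.4 9.2
260 90 [214 209 206] 39.1 22.8
260 92 [215 211 207] 37.7 22.3
260 94 [210 207 205] 36.1 22.8
260 96 [123 121 119] 35.6 15.6
260 98 [120 117 113] 35.3 6.2
260 100 [105 109 125] 33.2 9.5
260 102 [ 54  88 132] 31.7 8.8
260 104 [ 58  91 132] 30.0 9.3
260 106 [ 59  91 132] 28.5 8.3
370 90 [222 218 214] 39.2 21.9
370 92 [219 215 212] 37.2 24.7
370 94 [215 212 209] 36.1 22.2
370 96 [142 140 138] 35.3 16.7
370 98 [111 111 108] 35.3 5.1
370 100 [145 139 135] 34.3 1.0
370 102 [ 75 103 139] 31.7 7.9
370 104 [ 68 104 148] 30.0 8.9
370 106 [ 68 104 148] 28.4 8.8
400 90 [221 217 214] 39.0 22.7
400 92 [217 213 210] 37.4 23.2
400 94 [215 213 210] 35.9 22.9
400 96 [139 138 135] 35.0 18.2
400 98 [114 111 109] 35.1 6.3
400 100 [147 141 138] 34.2 0.5
400 102 [ 91 109 138] 31.6 8.0
400 104 [ 61  97 140] 30.0 7.9
400 106 [ 66 101 141] 28.2 9.8
shift cm [ 7.5 -0.1  1.9] turn [-0.   0.   1.8] q [-0.   0.5  1.7  0.   0.9 -0.2] t 11.4
shift cm [ 7.5 -0.1  1.9] turn [-0.  -0.  -2.1] q [-0.   0.5  1.7  0.   0.9 -0.2] t 11.4
```

The wrist view shows the board's front edge at the stop (rows 98–101, about 33 mm against 35 mm from the axis), so it is home and square. The knob's centre is at (314,137) and its index mark points right. Next I turn the wrist back for room and go over the knob.

{"api": "carry_out", "payload": {
  "steps": [
    [[1,1,0,0,0,0,-0.14],[1,3,0,0.5,0,0,-0.28],[1,5,0,1,0,0,-0.42],[1,6.5,-0.1,1.5,0,0,-0.56],[1,7.5,-0.1,1.9,0,0,-0.7],[1,7.5,-0.1,1.9,0,0,-0.84],[1,7.5,-0.1,1.9,0,0,-0.98],[1,7.5,-0.1,1.9,0,0,-1.12],[1,7.5,-0.1,1.9,0,0,-1.26],[1,7.5,-0.1,1.9,0,0,-1.4]]
  ]
}}

```text
time: 12.4
ee_pos: [566.4, 134.2, 100.0]
tool_rot: [0.006, 1.0, -0.0, -0.001]
contact_force: [0.2, -0.3, 0.5]
finger_gap: 95.4
finger_force: 0.0
```

{"api": "carry_out", "payload": {
  "steps": [
    [[1,0,0,0,0,0,-0.14],[1,0,0,0,0,0,-0.28],[1,0,0,0,0,0,-0.42],[1,0,0,0,0,0,-0.56],[1,0,0,0,0,0,-0.7],[1,0,0,0,0,0,-0.7],[1,0,0,0,0,0,-0.7]]
  ]
}}

```text
time: 13.1
ee_pos: [566.3, 134.8, 100.2]
tool_rot: [-0.332, 0.943, 0.0, -0.0]
contact_force: [0.9, -0.0, 0.7]
finger_gap: 95.1
finger_force: 0.0
```

```bash
python3 - <<'E'
from h import *
delta([565.7,134.4,14],129); print(manip.get_state())
E
```

```text
shift cm [0.06 0.01 8.62] turn [ 0.    -0.001 -0.003] q [ 0.12  0.52  1.75  0.    0.87 -2.13] t 13.1
{'time': 13.1, 'q': array([ 1.20118580e-01,  5.24496710e-01,  1.75256090e+00,  1.06713854e-04,
        8.65232784e-01, -2.12862922e+00]), 'qd': array([ 0.00481386, -0.00379402, -0.00095595, -0.00088759,  0.00076037,
        0.00512127]), 'joint_torque': array([-6.72383700e-02, -5.88971758e+01, -2.13259202e+01, -6.08497392e-02,
        5.10893273e-02, -3.33596142e-01]), 'ee_pos': array([566.29085231, 134.75434284, 100.22741825]), 'tool_rot': array([-3.32488625e-01,  9.43107200e-01,  1.15381561e-04, -3.31731378e-04]), 'contact_force': array([ 0.87753963, -0.00950689,  0.67531425]), 'ft_torque': array([ 0.09580327,  0.024821  , -0.03371724]), 'finger_force': 0.0, 'finger_gap': 95.09464830501871}
```

{"api": "carry_out", "payload": {
  "steps": [
    [[1,0.05,0,3,0,0,0],[1,0.05,0,6,0,0,0],[1,0.05,0,8,0,0,0],[1,0.05,0,8.6,0,0,0],[0.6,0.05,0,8.6,0,0,0],[0.35,0.05,0,8.6,0,0,0],[0.35,0.05,0,8.6,0,0,0],[0.35,0.05,0,8.6,0,0,0]]
  ],
  "grip_force": 30
}}

```text
time: 13.9
ee_pos: [566.2, 135.4, 15.6]
tool_rot: [-0.335, 0.942, -0.0, 0.001]
contact_force: [-0.2, 0.3, 0.6]
finger_gap: 68.6
finger_force: 0.0
```

{"api": "carry_out", "payload": {
  "steps": [
    [[0,0,0,0,0,0,0],[0,0,0,0,0,0,0],[0,0,0,0,0,0,0],[0,0,0,0,0,0,0],[0,0,0,0,0,0,0]]
  ]
}}

```text
time: 14.4
ee_pos: [565.6, 135.6, 14.6]
tool_rot: [-0.335, 0.942, 0.0, -0.0]
contact_force: [0.1, 1.2, 1.9]
finger_gap: 30.4
finger_force: 30.0
```

```bash
cat > st.py <<'E'
from h import *
import time
s=manip.get_state();np.set_printoptions(precision=3,suppress=True)
x=R.from_quat(s['tool_rot']).as_matrix()[:,1];print('yang',round(np.degrees(np.arctan2(x[1],x[0])),2),'rad',round(np.arctan2(x[1],x[0]),3),'q6',s['q'][5].round(3),'jt6',s['joint_torque'][5],'ft',s['ft_torque'],'F',s['contact_force'],s['ee_pos'],s['finger_gap'],s['finger_force'],s['time'])
E
python3 st.py
```

```text
yang 129.13 rad 2.254 q6 -2.133 jt6 -0.010489879350643605 ft [ 0.317 -0.173 -0.033] F [0.144 1.246 1.946] [565.567 135.598  14.63 ] 30.43088329997379 30.002561509609222 14.4
```

The grip is on the knob (gap 30.4 mm) with little side force. Turning clockwise.

{"api": "carry_out", "payload": {
  "steps": [
    [[0,0,0,0,0,0,0.1],[0,0,0,0,0,0,0.2],[0,0,0,0,0,0,0.3],[0,0,0,0,0,0,0.4],[0,0,0,0,0,0,0.5],[0,0,0,0,0,0,0.6],[0,0,0,0,0,0,0.7],[0,0,0,0,0,0,0.8],[0,0,0,0,0,0,0.8]]
  ]
}}

```text
time: 15.3
ee_pos: [565.6, 135.5, 14.6]
tool_rot: [0.059, 0.998, 0.0, -0.0]
contact_force: [-0.5, 2.0, 1.2]
finger_gap: 30.4
finger_force: 30.0
```

```bash
python3 st.py
```

```text
yang 83.22 rad 1.452 q6 -1.331 jt6 1.3955362513661385 ft [ 0.271  0.219 -0.058] F [-0.456  1.986  1.219] [565.59  135.472  14.593] 30.420013042745744 30.0010085105896 15.3
```

{"api": "carry_out", "payload": {
  "steps": [
    [[0,0,0,0,0,0,0.1],[0,0,0,0,0,0,0.2],[0,0,0,0,0,0,0.2],[0,0,0,0,0,0,0.2]]
  ]
}}

```text
time: 15.7
ee_pos: [565.6, 135.4, 14.6]
tool_rot: [0.156, 0.988, 0.0, -0.0]
contact_force: [-1.7, 1.3, 0.1]
finger_gap: 30.4
finger_force: 30.0
```

```bash
python3 st.py
```

```text
yang 72.1 rad 1.258 q6 -1.137 jt6 0.15121009200811386 ft [ 0.367  0.277 -0.035] F [-1.662  1.289  0.142] [565.636 135.446  14.643] 30.432535080073116 30.000234246253967 15.7
```

{"api": "carry_out", "payload": {
  "steps": [
    [[0,0,0,0,0,0,0.07],[0,0,0,0,0,0,0.14],[0,0,0,0,0,0,0.2]]
  ]
}}

```text
time: 16.0
ee_pos: [565.6, 135.4, 14.6]
tool_rot: [0.255, 0.967, -0.0, -0.0]
contact_force: [-1.7, 1.1, 2.2]
finger_gap: 30.5
finger_force: 30.0
```

```bash
python3 st.py
```

```text
yang 60.47 rad 1.055 q6 -0.934 jt6 -0.8056088536977768 ft [0.261 0.312 0.034] F [-1.665  1.074  2.247] [565.597 135.421  14.628] 30.47747514970834 29.999037086963654 16.0
```

{"api": "carry_out", "payload": {
  "steps": [
    [[0,0,0,0,0,0,0.05],[0,0,0,0,0,0,0.1],[0,0,0,0,0,0,0.15]]
  ]
}}

```text
time: 16.3
ee_pos: [565.6, 135.4, 14.6]
tool_rot: [0.326, 0.945, -0.0, -0.0]
contact_force: [-2.1, 1.9, 2.4]
finger_gap: 30.3
finger_force: 30.0
```

```bash
python3 st.py
```

```text
yang 51.92 rad 0.906 q6 -0.785 jt6 -0.7092853635549545 ft [0.234 0.337 0.119] F [-2.107  1.869  2.421] [565.597 135.392  14.625] 30.324991465267335 29.999333024024963 16.3
```

The torque about z is rising (0.03 to 0.12), so the foot is touching. Small steps now.

{"api": "carry_out", "payload": {
  "steps": [
    [[0,0,0,0,0,0,0.04],[0,0,0,0,0,0,0.08],[0,0,0,0,0,0,0.08]]
  ]
}}

```text
time: 16.6
ee_pos: [565.6, 135.4, 14.6]
tool_rot: [0.364, 0.932, -0.0, -0.0]
contact_force: [-1.7, 1.4, 1.7]
finger_gap: 30.7
finger_force: 30.0
```

```bash
python3 st.py
```

```text
yang 47.37 rad 0.827 q6 -0.705 jt6 0.5973789654672146 ft [0.198 0.362 0.012] F [-1.685  1.37   1.676] [565.591 135.373  14.641] 30.737924913241123 30.000561475753784 16.6
```

{"api": "carry_out", "payload": {
  "steps": [
    [[0,0,0,0,0,0,0.04],[0,0,0,0,0,0,0.08],[0,0,0,0,0,0,0.08]]
  ]
}}

```text
time: 16.9
ee_pos: [565.6, 135.4, 14.7]
tool_rot: [0.401, 0.916, -0.0, -0.0]
contact_force: [-1.9, 1.7, 3.1]
finger_gap: 30.7
finger_force: 30.0
```

```bash
python3 st.py; python3 st.py
```

```text
yang 42.78 rad 0.747 q6 -0.625 jt6 0.6257452815771103 ft [0.171 0.447 0.056] F [-1.891  1.746  3.1  ] [565.597 135.363  14.674] 30.67275559692838 30.000732243061066 16.9
yang 42.78 rad 0.747 q6 -0.625 jt6 0.6257452815771103 ft [0.171 0.447 0.056] F [-1.891  1.746  3.1  ] [565.597 135.363  14.674] 30.67275559692838 30.000732243061066 16.9
```

```bash
cat > avg.py <<'E'
from h import *
T=[];F=[]
for i in range(10):
    manip.camera('wrist'); s=manip.get_state(); T.append(s['ft_torque'][2]); F.append(s['contact_force'][2])
x=R.from_quat(s['tool_rot']).as_matrix()[:,1]
print('rad %.3f  Tz %.3f +- %.3f  Fz %.2f t %.2f'%(np.arctan2(x[1],x[0]),np.mean(T),np.std(T)/np.sqrt(10),np.mean(F),s['time']))
E
python3 avg.py
```

```text
rad 0.744  Tz 0.135 +- 0.013  Fz 3.24 t 17.40
```

{"api": "carry_out", "payload": {
  "steps": [
    [[0,0,0,0,0,0,0.04],[0,0,0,0,0,0,0.08],[0,0,0,0,0,0,0.1]]
  ]
}}

```text
time: 17.7
ee_pos: [565.6, 135.4, 14.7]
tool_rot: [0.447, 0.894, -0.0, -0.0]
contact_force: [-4.6, 1.7, 4.5]
finger_gap: 30.8
finger_force: 30.0
```

```bash
python3 avg.py
```

```text
rad 0.645  Tz 0.122 +- 0.009  Fz 4.91 t 18.20
```

{"api": "carry_out", "payload": {
  "steps": [
    [[0,0,0,0,0,0,0.03],[0,0,0,0,0,0,0.06],[0,0,0,0,0,0,0.08]]
  ]
}}

```text
time: 18.5
ee_pos: [565.6, 135.4, 14.7]
tool_rot: [0.482, 0.876, -0.0, -0.0]
contact_force: [-4.8, 2.3, 5.3]
finger_gap: 30.8
finger_force: 30.0
```

```bash
python3 avg.py
```

```text
rad 0.565  Tz 0.151 +- 0.008  Fz 5.04 t 19.00
```

{"api": "carry_out", "payload": {
  "steps": [
    [[0,0,0,0,0,0,0],[0,0,0,0,0,0,0],[0,0,0,0,0,0,0.03],[0,0,0,0,0,0,0.06],[0,0,0,0,0,0,0.06]]
  ],
  "grip_force": 50
}}

```text
time: 19.5
ee_pos: [565.6, 135.4, 14.7]
tool_rot: [0.508, 0.861, -0.0, -0.0]
contact_force: [-5.0, 2.1, 4.7]
finger_gap: 30.1
finger_force: 50.0
```

```bash
python3 avg.py; python3 avg.py
```

```text
rad 0.505  Tz 0.163 +- 0.008  Fz 5.02 t 20.00
rad 0.505  Tz 0.176 +- 0.010  Fz 5.46 t 20.50
```

{"api": "carry_out", "payload": {
  "steps": [
    [[0,0,0,0,0,0,0.03],[0,0,0,0,0,0,0.06],[0,0,0,0,0,0,0.09],[0,0,0,0,0,0,0.09]]
  ]
}}

```text
time: 20.9
ee_pos: [565.6, 135.3, 14.7]
tool_rot: [0.547, 0.837, -0.0, -0.0]
contact_force: [-5.8, 0.7, 6.0]
finger_gap: 29.9
finger_force: 50.0
```

```bash
python3 avg.py; python3 avg.py
```

```text
rad 0.415  Tz 0.215 +- 0.006  Fz 5.56 t 21.40
rad 0.415  Tz 0.213 +- 0.005  Fz 5.58 t 21.90
```

{"api": "carry_out", "payload": {
  "steps": [
    [[0,0,0,0,0,0,0.03],[0,0,0,0,0,0,0.06],[0,0,0,0,0,0,0.06]]
  ]
}}

```text
time: 22.2
ee_pos: [565.6, 135.4, 14.7]
tool_rot: [0.571, 0.821, -0.0, -0.0]
contact_force: [-5.8, 1.6, 6.3]
finger_gap: 30.8
finger_force: 50.0
```

```bash
python3 avg.py; python3 avg.py
```

```text
rad 0.355  Tz 0.204 +- 0.011  Fz 5.76 t 22.70
rad 0.355  Tz 0.201 +- 0.007  Fz 5.57 t 23.20
```

The torque has levelled off at 0.20 (about 15 N), so the pads are slipping a little. I'll grip harder and add a small turn.

{"api": "carry_out", "payload": {
  "steps": [
    [[0,0,0,0,0,0,0],[0,0,0,0,0,0,0],[0,0,0,0,0,0,0.03],[0,0,0,0,0,0,0.06],[0,0,0,0,0,0,0.08],[0,0,0,0,0,0,0.08]]
  ],
  "grip_force": 60
}}

```text
time: 23.8
ee_pos: [565.6, 135.3, 14.7]
tool_rot: [0.604, 0.797, -0.0, -0.0]
contact_force: [-5.7, 2.0, 5.5]
finger_gap: 30.0
finger_force: 60.0
```

```bash
python3 avg.py; python3 avg.py
```

```text
rad 0.275  Tz 0.249 +- 0.007  Fz 6.08 t 24.30
rad 0.275  Tz 0.255 +- 0.010  Fz 5.87 t 24.80
```

About 20 N is held, which should leave 15–18 N after letting go. I'll release and check the torque sensor's bias in place.

{"api": "carry_out", "payload": {
  "steps": [
    [[0.4,0,0,0,0,0,0],[0.7,0,0,0,0,0,0],[1,0,0,0,0,0,0],[1,0,0,0,0,0,0],[1,0,0,0,0,0,0],[1,0,0,0,0,0,0]]
  ]
}}

```text
time: 25.4
ee_pos: [565.9, 135.3, 14.6]
tool_rot: [0.604, 0.797, 0.0, 0.0]
contact_force: [-0.4, -0.9, 0.1]
finger_gap: 72.6
finger_force: 0.0
```

```bash
python3 avg.py; python3 avg.py; python3 -c "
from h import *
print(manip.get_state()['finger_gap'])"
```

```text
rad 0.274  Tz 0.009 +- 0.016  Fz 0.14 t 25.90
rad 0.274  Tz 0.004 +- 0.007  Fz -0.17 t 26.40
95.23444288890303
```

The bias is near zero, so the reading stands. I'll retreat and take a last look.

{"api": "carry_out", "payload": {
  "steps": [
    [[1,0,0,-2,0,0,0],[1,0,0,-5,0,0,0],[1,0,0,-8,0,0,0],[1,-2,0,-10.5,0,0,0],[1,-5,0,-10.5,0,0,0],[1,-7.5,0,-10.5,0,0,0],[1,-7.5,0,-10.5,0,0,0],[1,-7.5,0,-10.5,0,0,0],[1,-7.5,0,-10.5,0,0,0]]
  ]
}}

```text
time: 27.3
ee_pos: [585.7, 63.8, 119.5]
tool_rot: [0.604, 0.797, -0.0, -0.0]
contact_force: [-0.7, 0.0, -0.4]
finger_gap: 95.1
finger_force: 0.0
```

```bash
python3 - <<'E'
from h import *
snap('wrist','w6');s=manip.get_state();print(s['contact_force'],s['time'])
E
```

```text
[ 1.05381756  0.61074219 -0.21214106] 27.35
```

View pics/w6.png

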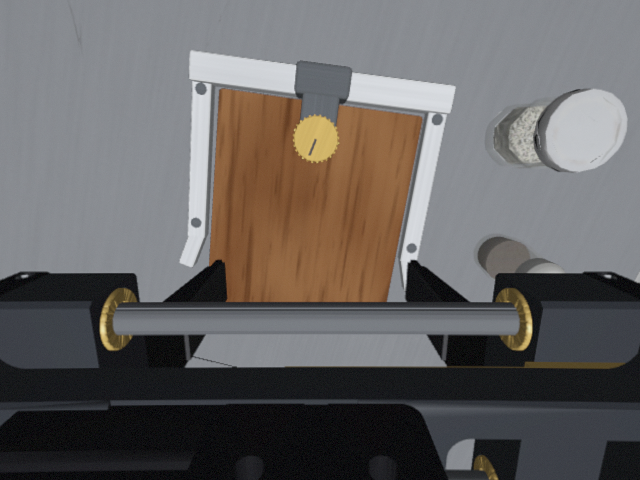

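The last view shows the board against the stop (front edge from (220,90) to (420,115)). The knob's mark has gone from right to down-left (313,147), about 1.85 rad clockwise. The jar and shaker are still standing and nothing is touched, so I hand in.

```bash
python3 -c "
from bench import manip
print(manip.sign_off())"
```

```text
the job is handed in; nothing more can be done
None
```

I handed the job in at about 27 s with no verdict shown: the board is home against the stop, the screw holds it at an estimated 15–18 N (from wrist torque, not measured directly), everything is released, and the jar and shaker were not touched.

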